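# Hold the pedal bin open, then let its lid down softly

## Task

Hold the steel pedal bin open while I tip in the sweepings: press its pedal right down with your fingertips so that the lid stands wide open, and keep it there for at least three seconds. Then let the pedal come up slowly, over two or three seconds, staying on it until the lid is shut, so that the lid settles without slamming and blowing dust over the balance. Work the lid only by the pedal, do not shift, tip or lift the bin, leave everything around it as it stands, and finish clear of the bin with its lid closed.

Things in the scene. Friction and masses are not known exactly. Their poses are not given: they have to be found in the camera images.
- bin: Loose round 5 litre pedal bin of brushed steel with a black foot ring, 206 mm in diameter, 290 mm high with its lid, about 3 kg; its pedal sticks out at the foot and faces somewhere between the robot and the robot's right-hand side. Origin: centre of its underside, on the table. z is up; its own -x axis points from the bin's centre out over the pedal, +x to the lid's hinge at the back. Pressed straight down on its pedal with up to 25 N it neither tips nor slides.
- pedal_pad (a point): Centre of the top of the pedal's rubber pad (pad 34 mm along the bin's x axis, 56 mm wide, on a steel plate of 48 by 72 mm). At rest it lies 142 mm from the bin's axis (42 mm out from the bin's wall) and 48 mm above the table; fully pressed it lies 20 mm above the table, a travel of 29 mm, nearly straight down. The pad tilts 0.24 rad with the pedal, outer edge going down.
- bin_pedal (a joint): Pedal angle: 0 at rest (up), 0.24 rad fully pressed, at its stop. It turns about a level axis 122 mm inward of the pad. Pressing takes about 9 to 15 N at first, less as the lid rises, and 4 to 8 N keeps it down; gravity and a spring bring it up again, fast if it is let go.
- bin_lid (a joint): Lid angle: 0 shut, 1.3 rad wide open (standing up, leaning back over the hinge side). It is linked rigidly to the pedal: 5.4 times the pedal's angle, or about 0.045 rad for each mm that the pad moves. The lid is a steel dome of 210 mm diameter, 0.2 kg; its underside is 262 mm above the table. Its front edge swings up and back over the bin to 470 mm above the table: keep the arm out of the space above the bin, and lean the gripper away from the bin.
- lid_front (a point): Front edge of the lid, on the pedal's side, 268 mm above the table and 105 mm from the bin's axis when shut.
- mug_a: Loose white enamel mug, 82 mm in diameter, 85 mm high, beside the bin, about 190 mm from its axis; origin: centre of its underside. Leave alone.
- mug_b: Second mug, the same as the first, standing on the glass plate (6 mm thick) at the robot's right; leave alone.
- tin_a: Loose lidded aluminium moisture tin, 60 mm in diameter, 38 mm high, near the bin; origin: centre of its underside. Leave alone.
- tin_b: Loose lidded aluminium moisture tin, 54 mm in diameter, 47 mm high, near the bin; leave alone.
- weight: Loose steel knob weight, 38 mm in diameter, 57 mm high, near the bin. The two tins and this weight stand in three places in any order: one on each side of the pedal, 105 to 125 mm from its middle line, and one beside the bin, about 165 mm from its axis. Leave alone.
- brush: Loose brush, 200 mm long, lying on the glass plate at the robot's right; leave alone.
- spatula: Loose spatula, 200 mm long, lying on the table this side of the glass plate, to the robot's right of the bin; leave alone.

How it is judged:
On the way, in this order (a step that is already met when the one before it is completed fails the run):
1. the fingers hold the pedal down and the lid stands wide open for about three seconds (value of joint bin_lid above 1.1 rad and contact force between the fingers and bin_pedal above 0.5 N), for 2.6 s.
2. the lid comes down with the fingers still on the pedal (value of joint bin_lid between 0.03 and 0.3 rad and contact force between the fingers and bin_pedal above 0.5 N), for 0.1 s.
3. the lid is shut (value of joint bin_lid below 0.03 rad), for 0.3 s.
At the end, for the whole second after the job is handed in: The lid is shut (within 0.03 rad) and still, and the bin stands upright within 20 mm of where it was (value of joint bin_lid below 0.03 rad and linear speed of bin below 0.01 m/s and distance of bin from where it was at the start of the episode below 0.02 m and angle between bin's own z axis and vertical below 0.05 rad); the robot touches nothing.
It fails at once if the lid slams: in the last 0.5 rad before it is shut it turns faster than 1.5 rad/s (its front edge faster than about 0.3 m/s) (value of joint bin_lid below 0.5 rad and velocity of joint bin_lid below -1.5 rad/s).
It fails at once if the robot touches the lid itself (contact force between any of the arm, the fingers and bin_lid above 1 N).
It fails at once if the bin is shifted by more than 20 mm, tipped or lifted (distance of bin from where it was at the start of the episode above 0.02 m or angle between bin's own z axis and vertical above 0.1 rad or height (world z) of bin above 0.012 m).
It fails at once if a mug, tin, weight, brush or spatula is shifted by more than 20 mm (distance of any of mug_a, mug_b, tin_a, tin_b, weight, brush, spatula from where it was at the start of the episode above 0.02 m).
It also fails if it takes over 53 s, if anything falls off the work surface, if the arm or the gripper's body presses on something with over 40 N, if the wrist force passes 120 N, or if a joint passes its speed limit or range.

## Robot

A 6-joint arm with a two-finger parallel gripper is mounted at the origin on the work surface. World frame = base frame: x ahead of the robot, y to its left, z up, the work surface at z = 0. Lengths are in m, angles in rad, forces in N, time in s.
With the tool pointing down it reaches from about 0.35 to 0.975 m from the base axis. Payload 7.1 kg.
Tool frame: the origin (TCP) lies at the very end of the fingers, on their centre line; the grasp point (between the pads) lies 19 mm behind it (arm.tcp_to_grasp is the distance from the TCP to the grasp point, in m); z points along the fingers, y is the line along which they close (so a half turn about z gives the same grasp; the last joint's range is limited). The gripper opens to 88 mm and grips with 3 to 60 N. Pads are 20 mm wide; open, the fingers measure 115 mm over their backs; the gripper's body (75 mm by 178 mm) begins 61 mm behind the grasp point.
Start: joints at [1.314, 0.423, 1.63, -0, 1.089, -0.019], TCP at [0.147, 0.607, 0.223] pointing down, gripper open.
Joint ranges: [-3, 3], [-0.9, 2.11], [0.09, 2.58], [-1.31, 4.45], [0.11, 2.69], [-2.54, 2.54]. Speed limits (rad/s): [2.39, 2.39, 3.01, 3.14, 3.14, 3.14].

## Interface

Orientations are given as a unit quaternion [w, x, y, z].
In Python, from rig import arm gives the robot as it stands.
- The arm moves only by the tool arm_command, never from a script. Its arguments are lists of equal length, an entry for each row: "grip": the closure, from 0 (fully open) to 1 (shut); "linear": the shift along the tool's x, y, z in m, a list of three; "turn": the turn, a rotation vector about the tool's x, y, z in degrees, a list of three. A call has exactly 10 rows; each row is the pose to reach, as a shift and turn from the pose commanded when the call began, along the tool's axes at that moment; what a row does not reach only later rows make up. A row lasts 1/8 s, in which the tool goes at most 62.5 mm and 10.7 degrees, less where a joint would pass 70% of its speed; a pose out of reach is approached as far as the arm can. A call with a gripper value outside its range is refused whole. The fingers move at their own pace and stop on an object; the grip force is fixed at half the most. Time passes only in rows, so rows that repeat a pose let the fingers close, or fill a call up. It gives the time, the measured TCP pose, the force, the opening and the grip force at its end, in the units of the state.
- arm.state(): the state, without advancing time (a new reading comes with each control period).
- arm.capture(name): name is "scene" or "top"; returns a dict with "color" (420x560x3 uint8, blue, green, red), "K" (3x3 intrinsics, pixels), "rvec" (rotation vector, rad) and "tvec" (3), from world to camera coordinates, as OpenCV has them. Camera axes: x right, y down, z forward; pixel columns grow to the right and rows downward; lengths in m; the calibration is good to about 2 mm. A picture is of the moment at which its call begins. There is no depth.
- arm.close_job(): hands the job in; it is judged then, once.
Trained networks look in a picture, given as the dict that the camera call returned (one of the last four; its "shot" number tells which), for a name from the list of things; names that differ only in an ending like _2 or _b are one class to them, and where a whole thing is asked for, a point or a joint stands for the part that bears it (a point fixed in the world has none). Each returns a list of dicts, best first, with "conf" (0 to 1); they miss things now and then, are a little off and sometimes report something else, mostly with a low value. They report only what shows in the picture. A call takes as long as a camera call.
- arm.cut_out(picture, target): "region" (420x560 bool, what is visible of it) and "bbox" ([left, top, width, height] in pixels, round what is visible of it).
- arm.mark_of(picture, target): "pixel" ([column, row] in pixels: a listed point, or the origin of a listed thing).
The state is a dict: "clock": time; "joints": joint angles; "dq": joint speeds; "joint_torque": joint torques, N m; "position": TCP position; "eef_rot": TCP orientation; "force": force on the tool from outside, world axes, zero at the start; "wrist_torque": the same for the moment, N m; "finger_gap": finger opening in m; "finger_force": force on a finger pad.
Only numpy, scipy, OpenCV 4.12 (cv2) and the standard library are available. Lean on these libraries where they do the work, as an engineer would, in place of code of your own. Each camera call takes 0.05 s, during which the arm holds its last target. There are 200 camera calls.

## Working session

There is one attempt and no reset: what is moved stays moved. The work goes in short steps, Python scripts to look and compute and a tool call to move; the robot and the scene stay as the last step left them, time stands still between calls to the robot, and variables do not carry over. Pictures are saved under pics/ and viewed, at most 10 in all, crops included, and the job is handed in when it is done.

Besides the shell and the picture viewer there is one more tool, called after "Request:" as name(argument=value, ...) on one line, values as JSON. arm_command: Moves the arm, as the interface text tells. Its arguments: {"type":"object","properties":{"grip":{"type":"array","items":{"type":"number"}},"linear":{"type":"array","items":{"type":"array","items":{"type":"number"}}},"turn":{"type":"array","items":{"type":"array","items":{"type":"number"}}}},"required":["grip","linear","turn"]}

```bash
mkdir -p pics; cat > h.py <<'E'
import numpy as np, cv2
from rig import arm
from scipy.spatial.transform import Rotation as R
def ray(p,px):
    Rm=cv2.Rodrigues(np.array(p["rvec"],float))[0]; t=np.array(p["tvec"],float).ravel()
    d=Rm.T@np.linalg.inv(p["K"])@np.array([px[0],px[1],1.]); return -Rm.T@t,d
def atz(p,px,z):
    o,d=ray(p,px); return o+d*(z-o[2])/d[2]
def proj(p,X):
    return cv2.projectPoints(np.array(X,float).reshape(-1,1,3),np.array(p["rvec"],float),np.array(p["tvec"],float),np.array(p["K"],float),None)[0].reshape(-1,2)
E
python3 - <<'E'
from h import *
Z=dict(bin=0,pedal_pad=.048,lid_front=.268,mug_a=0,tin_a=0,tin_b=0,weight=0,spatula=0,brush=.006)
for n in("scene","top"):
    p=arm.capture(n); cv2.imwrite(f"pics/{n}1.png",p["color"])
    print(n,ray(p,(280,210))[0].round(3))
    for k,z in Z.items():
        for r in arm.mark_of(p,k)[:3]: print(k,round(r["conf"],2),np.round(r["pixel"],1),atz(p,r["pixel"],z).round(4))
s=arm.state();print({k:np.round(v,3) for k,v in s.items()})
E
```

```text
scene [1.529 0.097 0.865]
bin 0.69 [390.  269.6] [0.5706 0.2334 0.    ]
pedal_pad 0.7 [339.7 257. ] [0.5942 0.0944 0.048 ]
lid_front 0.57 [359.6 185.3] [0.5775 0.1269 0.268 ]
mug_a 0.94 [199.2 258.5] [ 0.6057 -0.2994  0.    ]
tin_a 0.81 [337.9 243.7] [0.4811 0.0854 0.    ]
tin_a 0.8 [381.4 312.6] [0.7309 0.2084 0.    ]
tin_b 0.81 [337.9 243.7] [0.4811 0.0854 0.    ]
tin_b 0.8 [381.4 312.6] [0.7309 0.2084 0.    ]
weight 0.78 [343.7 301.6] [0.7084 0.1145 0.    ]
spatula 0.63 [247.2 227.2] [ 0.4434 -0.1964  0.    ]
spatula 0.55 [388.2 267.8] [0.564  0.2287 0.    ]
brush 0.58 [198.2 214. ] [ 0.4069 -0.3648  0.006 ]
top [ 0.461 -0.067  1.29 ]
pedal_pad 0.98 [224.1 229.1] [0.5686 0.0861 0.048 ]
lid_front 0.8 [194.4 218.8] [0.5741 0.1337 0.268 ]
mug_a 0.85 [348.7 220. ] [ 0.6074 -0.2989  0.    ]
mug_a 0.76 [164.8 293.6] [0.3713 0.2681 0.    ]
tin_a 0.78 [228.8 261.2] [0.4731 0.0744 0.    ]
tin_a 0.53 [188.8 173.5] [0.7489 0.21   0.    ]
tin_a 0.3 [222.  225.1] [0.5853 0.099  0.    ]
tin_b 0.78 [228.8 261.2] [0.4731 0.0744 0.    ]
tin_b 0.53 [188.8 173.5] [0.7489 0.21   0.    ]
tin_b 0.3 [222.  225.1] [0.5853 0.099  0.    ]
weight 0.55 [223.8 186.6] [0.7081 0.0971 0.    ]
weight 0.53 [190.4 177.5] [0.736  0.2043 0.    ]
spatula 0.69 [348.6 218.3] [ 0.6128 -0.2987  0.    ]
brush 0.81 [372.3 289.6] [ 0.3931 -0.3686  0.006 ]
{'clock': np.float64(1.0), 'joints': array([ 1.314,  0.423,  1.63 ,  0.   ,  1.089, -0.019]), 'dq': array([ 0.   ,  0.002,  0.001,  0.   ,  0.002, -0.001]), 'joint_torque': array([-1.0000e-03, -5.4458e+01, -2.7405e+01,  6.4000e-02,  1.7000e-02,
       -0.0000e+00]), 'position': array([0.147, 0.607, 0.223]), 'eef_rot': array([-0.   ,  0.119,  0.993, -0.   ]), 'force': array([-0.385, -1.01 ,  0.382]), 'wrist_torque': array([0.043, 0.003, 0.011]), 'finger_force': np.float64(0.0), 'finger_gap': np.float64(0.088)}
```

View pics/scene1.png

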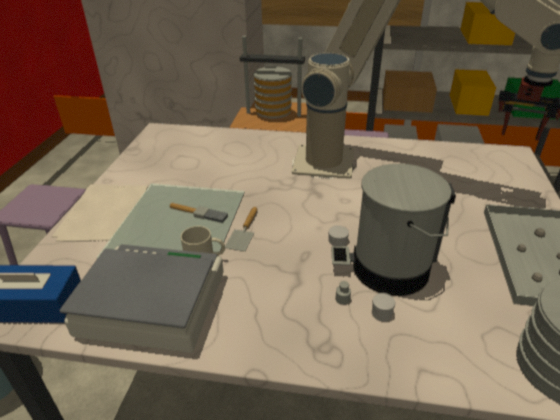

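View pics/top1.png

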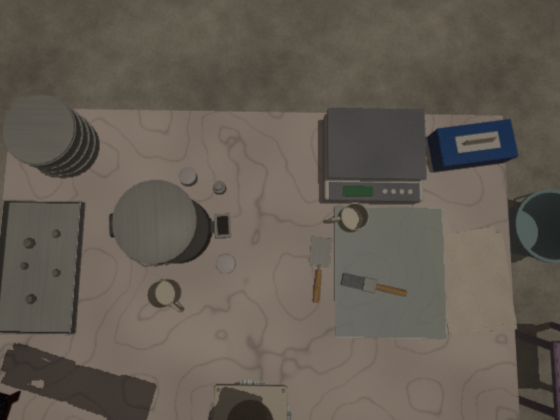

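The scene view shows the bin at about (400,230) with its black pedal pad at (340,254). In the top view the pad is at (223,226), the lid's centre is near (155,222), tins are at (226,263) and (188,176), the weight is at (219,187) and mug_a is at (165,293). I'll refine the pedal and bin axis next.

```bash
python3 - <<'E'
from h import *
ims=[]
P={}
for n,c in(("scene",(340,254)),("top",(223,226))):
    p=arm.capture(n);P[n]=p
    for t in("bin_pedal","bin_lid","bin"):
        for r in arm.cut_out(p,t)[:1]:
            m=r["region"].astype(np.uint8); ys,xs=np.nonzero(m)
            print(n,t,round(r["conf"],2),r["bbox"],xs.mean().round(1),ys.mean().round(1))
            if t=="bin_lid":
                cs=max(cv2.findContours(m,0,2)[0],key=len); e=cv2.fitEllipse(cs);print(e,atz(p,e[0],.265))
    g=cv2.cvtColor(p["color"],6)
    x,y=c; w=g[y-14:y+15,x-14:x+15]
    m=(w<55).astype(np.uint8); nn,l,st,ce=cv2.connectedComponentsWithStats(m)
    for i in range(1,nn):
        if st[i,4]>15:
            q=ce[i]+[x-14,y-14]; print("dark",st[i],q,atz(p,q,.048))
    ims.append(cv2.resize(p["color"][y-50:y+50,x-65:x+65],None,fx=3,fy=3,interpolation=cv2.INTER_CUBIC))
cv2.imwrite("pics/c.png",cv2.convertScaleAbs(np.vstack(ims)[:600],alpha=1.5))
E
```

```text
scene bin_pedal 0.72 [333.5, 242.4, 20.8, 25.4] 342.1 256.3
scene bin_lid 0.8 [361.1, 164.4, 96.7, 46.3] 406.1 188.7
((406.3035583496094, 188.66787719726562), (47.43221664428711, 91.67927551269531), 97.74403381347656) [0.57152611 0.23774761 0.265     ]
dark [  8   8  12  13 145] [339.48275862 254.07586207] [0.58233179 0.09308641 0.048     ]
dark [25 12  4 17 28] [353.5  260.75] [0.60364429 0.13141368 0.048     ]
top bin_pedal 0.73 [179.3, 166.1, 18.0, 19.5] 187.8 176.8
top bin_lid 0.82 [109.7, 179.9, 88.8, 87.7] 154.0 222.1
((154.10928344726562, 222.06748962402344), (82.44358825683594, 86.13605499267578), 66.30612182617188) [0.56470556 0.234474   0.265     ]
top bin 0.73 [106.5, 178.4, 126.4, 89.5] 163.5 224.5
dark [  8   4  12  19 192] [222.31770833 224.765625  ] [0.58165857 0.09187749 0.048     ]
dark [ 0  6  5 23 77] [210.54545455 227.90909091] [0.57159189 0.12710898 0.048     ]
```

View pics/c.png

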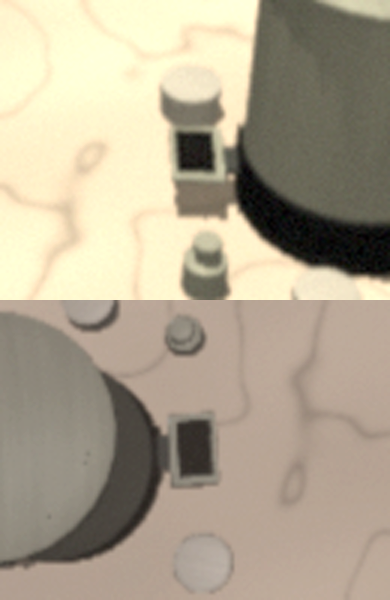

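```bash
cat >> h.py <<'E'
def to(pos,lean=25,yaw=0):
    s=arm.state(); q=np.array(s["eef_rot"]); R0=R.from_quat(np.r_[q[1:],q[0]])
    a=np.radians(lean);c,k=np.cos(a),np.sin(a)
    R1=R.from_euler('z',yaw,True)*R.from_matrix(np.array([[0,c,k],[1,0,0],[0,k,-c]]).T)
    print("lin",(R0.inv().apply(np.array(pos)-s["position"])*1000).round(1),"turn",(R0.inv()*R1).as_rotvec(True).round(1))
def st():
    s=arm.state();print({k:np.round(s[k],4) for k in("clock","joints","position","eef_rot","force","finger_gap")})
E
python3 - <<'E'
from h import *
to([.147,.607,.43]);to([.58,0,.40])
E
```

```text
lin [ 1.000e-01 -4.000e-01 -2.074e+02] turn [-16.6  21.2  75.1]
lin [-563.7 -488.4 -177.3] turn [-16.6  21.2  75.1]
```

Request:
arm_command(grip=[1, 1, 1, 1, 1, 1, 1, 1, 1, 1], linear=[[0, 0, -0.05], [0, 0, -0.1], [0, 0, -0.15], [0, 0, -0.2], [-0.04, -0.035, -0.2], [-0.08, -0.07, -0.2], [-0.12, -0.105, -0.2], [-0.16, -0.14, -0.2], [-0.2, -0.175, -0.2], [-0.24, -0.21, -0.2]], turn=[[0, 0, 0], [0, 0, 0], [0, 0, 0], [0, 0, 0], [-1.7, 2.1, 7.5], [-3.3, 4.2, 15], [-5, 6.4, 22.5], [-6.6, 8.5, 30], [-8.3, 10.6, 37.5], [-10, 12.7, 45]])

```text
clock: 2.65
position: [0.3316, 0.3453, 0.423]
eef_rot: [-0.097, 0.489, 0.861, 0.098]
force: [0.5, 0.8, 0.5]
finger_gap: 0.0005
finger_force: 0.0
```

```bash
python3 -c "
from h import *
st();to([.58,0,.40])"
```

```text
{'clock': np.float64(2.65), 'joints': array([ 0.6136, -0.0447,  1.7761,  0.2679,  1.3223,  0.0203]), 'position': array([0.3316, 0.3453, 0.423 ]), 'eef_rot': array([-0.097 ,  0.4888,  0.8614,  0.0979]), 'force': array([0.4816, 0.7553, 0.5094]), 'finger_gap': np.float64(0.0005)}
lin [-415.3   38.5  -86.6] turn [-6.5  8.4 29.9]
```

Request:
arm_command(grip=[1, 1, 1, 1, 1, 1, 1, 1, 1, 1], linear=[[-0.042, 0.004, -0.009], [-0.085, 0.008, -0.018], [-0.13, 0.012, -0.027], [-0.175, 0.016, -0.037], [-0.22, 0.02, -0.046], [-0.265, 0.025, -0.056], [-0.31, 0.03, -0.065], [-0.36, 0.034, -0.076], [-0.415, 0.038, -0.087], [-0.415, 0.038, -0.087]], turn=[[-0.7, 0.9, 3.3], [-1.4, 1.9, 6.6], [-2.1, 2.8, 10], [-2.9, 3.7, 13.3], [-3.6, 4.7, 16.6], [-4.3, 5.6, 20], [-5, 6.5, 23.2], [-5.8, 7.5, 26.6], [-6.5, 8.4, 29.9], [-6.5, 8.4, 29.9]])

```text
clock: 3.9
position: [0.5815, -0.0006, 0.3994]
eef_rot: [-0.153, 0.691, 0.69, 0.152]
force: [-0.5, 0.4, -0.4]
finger_gap: 0.0004
finger_force: 0.0
```

```bash
python3 -c "
from h import *
st();to([.582,.06,.18]);to([.582,.098,.085])"
```

```text
{'clock': np.float64(3.9), 'joints': array([-0.2413,  0.2493,  1.5336,  0.4226,  1.4802, -0.3052]), 'position': array([ 0.5815, -0.0006,  0.3994]), 'eef_rot': array([-0.1533,  0.6908,  0.6902,  0.1516]), 'force': array([-0.5463,  0.3983, -0.4412]), 'finger_gap': np.float64(0.0004)}
lin [-37.4   1.  224.5] turn [-0.1  0.1 -0.1]
lin [-43.    1.3 326.7] turn [-0.1  0.1 -0.1]
```

Request:
arm_command(grip=[1, 1, 1, 1, 1, 1, 1, 1, 1, 1], linear=[[-0.009, 0, 0.05], [-0.018, 0.001, 0.1], [-0.027, 0.001, 0.15], [-0.033, 0.001, 0.19], [-0.037, 0.001, 0.224], [-0.039, 0.001, 0.25], [-0.04, 0.001, 0.275], [-0.042, 0.001, 0.3], [-0.043, 0.001, 0.327], [-0.043, 0.001, 0.327]], turn=[[0, 0, 0], [0, 0, 0], [0, 0, 0], [0, 0, 0], [0, 0, 0], [0, 0, 0], [0, 0, 0], [0, 0, 0], [0, 0, 0], [0, 0, 0]])

```text
clock: 5.15
position: [0.5785, 0.1026, 0.085]
eef_rot: [-0.155, 0.689, 0.692, 0.151]
force: [-0.0, 0.9, 0.2]
finger_gap: 0.0002
finger_force: 0.0
```

```bash
python3 - <<'E'
from h import *
st();to([.582,.098,.054]);to([.582,.098,.025])
ims=[]
for n,c in(("scene",(340,245)),("top",(223,226))):
    p=arm.capture(n)
    x,y=c; ims.append(cv2.resize(p["color"][y-50:y+50,x-65:x+65],None,fx=3,fy=3,interpolation=cv2.INTER_CUBIC))
    print(proj(p,[[.582,.0925,.048],arm.state()["position"]])-[x-65,y-50])
cv2.imwrite("pics/d.png",cv2.convertScaleAbs(np.vstack(ims)[:600],alpha=1.6))
E
```

```text
{'clock': np.float64(5.15), 'joints': array([-0.0686,  0.5949,  1.8167,  0.5872,  0.8606, -0.492 ]), 'position': array([0.5785, 0.1026, 0.085 ]), 'eef_rot': array([-0.1547,  0.6886,  0.6923,  0.1506]), 'force': array([-0.0029,  0.9321,  0.1684]), 'finger_gap': np.float64(0.0002)}
lin [-17.2   3.6  26.1] turn [-0.4  0.1  0.2]
lin [-29.4   3.7  52.4] turn [-0.4  0.1  0.2]
[[64.27233298 58.97423096]
 [68.84961461 47.89882588]]
[[64.115272   48.65008691]
 [59.34001468 47.84479557]]
```

View pics/d.png

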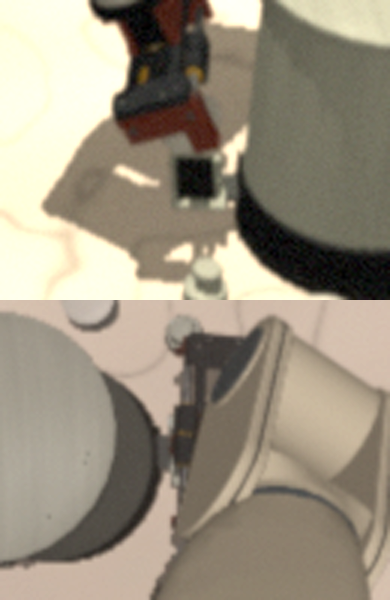

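The picture shows the fingertips above the pad (scene crop about (210,140), pad at (195,177)), with bin, weight and tins undisturbed. Next I descend to just above the pad.

Request:
arm_command(grip=[1, 1, 1, 1, 1, 1, 1, 1, 1, 1], linear=[[-0.003, 0.001, 0.003], [-0.006, 0.002, 0.007], [-0.009, 0.003, 0.011], [-0.012, 0.0035, 0.016], [-0.015, 0.0035, 0.021], [-0.017, 0.0035, 0.026], [-0.017, 0.0035, 0.026], [-0.017, 0.0035, 0.026], [-0.017, 0.0035, 0.026], [-0.017, 0.0035, 0.026]], turn=[[0, 0, 0], [0, 0, 0], [0, 0, 0], [0, 0, 0], [0, 0, 0], [0, 0, 0], [0, 0, 0], [0, 0, 0], [0, 0, 0], [0, 0, 0]])

```text
clock: 6.5
position: [0.584, 0.0967, 0.0554]
eef_rot: [-0.153, 0.689, 0.692, 0.152]
force: [-0.4, -0.8, 0.2]
finger_gap: 0.0005
finger_force: 0.0
```

```bash
python3 -c "
from h import *
st();to([.582,.098,.054]);to([.582,.098,.034])"
```

```text
{'clock': np.float64(6.5), 'joints': array([-0.078 ,  0.6479,  1.811 ,  0.6109,  0.8211, -0.5356]), 'position': array([0.584 , 0.0967, 0.0554]), 'eef_rot': array([-0.1531,  0.6891,  0.6918,  0.152 ]), 'force': array([-0.3801, -0.7954,  0.2315]), 'finger_gap': np.float64(0.0005)}
lin [ 0.6 -2.   1.9] turn [-0.1  0.1  0.2]
lin [-7.8 -2.  20. ] turn [-0.1  0.1  0.2]
```

Request:
arm_command(grip=[1, 1, 1, 1, 1, 1, 1, 1, 1, 1], linear=[[-0.0005, 0, 0.0011], [-0.001, 0, 0.0022], [-0.0015, 0, 0.0033], [-0.002, 0, 0.0044], [-0.0025, 0, 0.0055], [-0.003, 0, 0.0066], [-0.0035, 0, 0.0077], [-0.004, 0, 0.0088], [-0.0045, 0, 0.0099], [-0.005, 0, 0.011]], turn=[[0, 0, 0], [0, 0, 0], [0, 0, 0], [0, 0, 0], [0, 0, 0], [0, 0, 0], [0, 0, 0], [0, 0, 0], [0, 0, 0], [0, 0, 0]])

```text
clock: 7.75
position: [0.5843, 0.096, 0.0443]
eef_rot: [-0.153, 0.689, 0.692, 0.152]
force: [-4.7, -6.4, 13.4]
finger_gap: 0.0004
finger_force: 6.7
```

```bash
python3 - <<'E'
from h import *
st()
p=arm.capture("scene"); cv2.imwrite("pics/e.png",cv2.convertScaleAbs(cv2.resize(p["color"][130:330,250:500],None,fx=2,fy=2),alpha=1.5))
E
```

```text
{'clock': np.float64(7.75), 'joints': array([-0.079 ,  0.6666,  1.8117,  0.6215,  0.805 , -0.5524]), 'position': array([0.5843, 0.096 , 0.0443]), 'eef_rot': array([-0.1528,  0.6891,  0.6919,  0.1522]), 'force': array([-4.678 , -6.3878, 13.4263]), 'finger_gap': np.float64(0.0004)}
```

View pics/e.png

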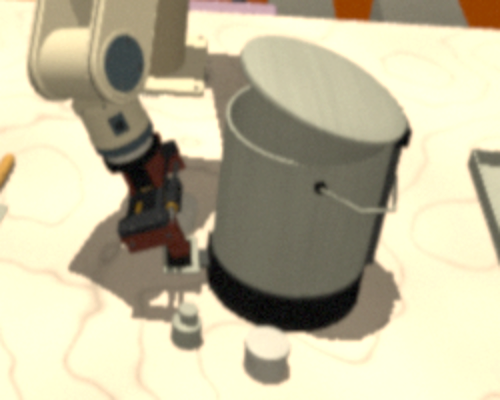

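The lid has risen about 0.4 rad with the fingertips on the pad, at crop (180,255). I'll keep pressing.

Request:
arm_command(grip=[1, 1, 1, 1, 1, 1, 1, 1, 1, 1], linear=[[-0.0009, -0.0002, 0.0015], [-0.0017, -0.0003, 0.003], [-0.0026, -0.0005, 0.0045], [-0.0034, -0.0006, 0.006], [-0.0043, -0.0008, 0.0075], [-0.0052, -0.001, 0.009], [-0.006, -0.001, 0.0105], [-0.0069, -0.001, 0.012], [-0.0077, -0.001, 0.0135], [-0.0086, -0.001, 0.0148]], turn=[[0, 0, 0], [0, 0, 0], [0, 0, 0], [0, 0, 0], [0, 0, 0], [0, 0, 0], [0, 0, 0], [0, 0, 0], [0, 0, 0], [0, 0, 0]])

```text
clock: 9.05
position: [0.5841, 0.0954, 0.0272]
eef_rot: [-0.153, 0.689, 0.692, 0.153]
force: [1.0, 1.0, 7.4]
finger_gap: 0.0005
finger_force: 3.6
```

```bash
python3 - <<'E'
from h import *
st()
p=arm.capture("scene"); cv2.imwrite("pics/f.png",cv2.convertScaleAbs(cv2.resize(p["color"][80:330,250:500],None,fx=2,fy=2),alpha=1.5))
E
```

```text
{'clock': np.float64(9.05), 'joints': array([-0.0807,  0.6955,  1.813 ,  0.6407,  0.7808, -0.5797]), 'position': array([0.5841, 0.0954, 0.0272]), 'eef_rot': array([-0.1528,  0.6892,  0.6916,  0.1529]), 'force': array([0.9959, 1.0406, 7.399 ]), 'finger_gap': np.float64(0.0005)}
```

View pics/f.png

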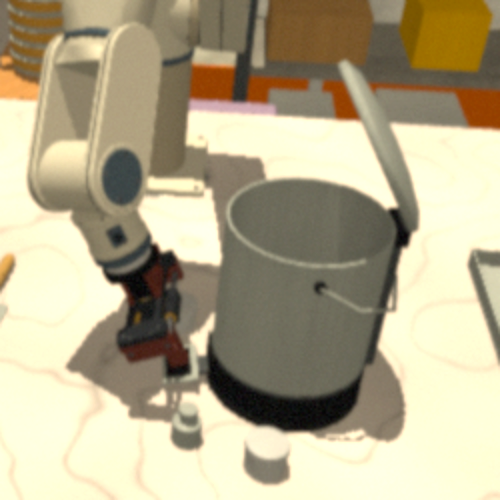

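The lid stands nearly wide open. I press slightly further to the stop, then hold.

Request:
arm_command(grip=[1, 1, 1, 1, 1, 1, 1, 1, 1, 1], linear=[[-0.0004, 0, 0.0009], [-0.0008, 0, 0.0018], [-0.0008, 0, 0.0018], [-0.0008, 0, 0.0018], [-0.0008, 0, 0.0018], [-0.0008, 0, 0.0018], [-0.0008, 0, 0.0018], [-0.0008, 0, 0.0018], [-0.0008, 0, 0.0018], [-0.0008, 0, 0.0018]], turn=[[0, 0, 0], [0, 0, 0], [0, 0, 0], [0, 0, 0], [0, 0, 0], [0, 0, 0], [0, 0, 0], [0, 0, 0], [0, 0, 0], [0, 0, 0]])

```text
clock: 10.35
position: [0.584, 0.0955, 0.025]
eef_rot: [-0.153, 0.689, 0.692, 0.153]
force: [1.5, 1.7, 5.7]
finger_gap: 0.0006
finger_force: 2.6
```

```bash
python3 -c "
from h import *
st()
for n in('scene','top'):
    p=arm.capture(n)
    for r in arm.mark_of(p,'lid_front')[:2]: print(n,r)
    for a in (1,1.1,1.2,1.3): 
        # hinge at axis +y .105, z .262
        c,s=np.cos(a),np.sin(a); print(a,proj(p,[[.57-.0,.236+.105-.21*c-.006*s,.262+.21*s+.006*c]]).round(1))"
```

```text
{'clock': np.float64(10.35), 'joints': array([-0.0804,  0.6992,  1.813 ,  0.6427,  0.7778, -0.5824]), 'position': array([0.584 , 0.0955, 0.025 ]), 'eef_rot': array([-0.1528,  0.6892,  0.6916,  0.1528]), 'force': array([1.4897, 1.7081, 5.6601]), 'finger_gap': np.float64(0.0006)}
scene {'pixel': [433.6, 109.4], 'conf': 0.97}
1 [[411.4 119.3]]
1.1 [[420.7 115.5]]
1.2 [[430.4 112.5]]
1.3 [[440.5 110.4]]
top {'pixel': [112.4, 212.4], 'conf': 0.91}
1 [[135.4 210.6]]
1.1 [[125.  209.8]]
1.2 [[114.3 209.2]]
1.3 [[103.3 208.6]]
```

Request:
arm_command(grip=[1, 1, 1, 1, 1, 1, 1, 1, 1, 1], linear=[[-0.0004, 0, 0.0009], [-0.0004, 0, 0.0009], [-0.0004, 0, 0.0009], [-0.0004, 0, 0.0009], [-0.0004, 0, 0.0009], [-0.0004, 0, 0.0009], [-0.0004, 0, 0.0009], [-0.0004, 0, 0.0009], [-0.0004, 0, 0.0009], [-0.0004, 0, 0.0009]], turn=[[0, 0, 0], [0, 0, 0], [0, 0, 0], [0, 0, 0], [0, 0, 0], [0, 0, 0], [0, 0, 0], [0, 0, 0], [0, 0, 0], [0, 0, 0]])

```text
clock: 11.8
position: [0.584, 0.0956, 0.024]
eef_rot: [-0.153, 0.689, 0.692, 0.153]
force: [1.4, 1.8, 5.1]
finger_gap: 0.0005
finger_force: 2.4
```

Request:
arm_command(grip=[1, 1, 1, 1, 1, 1, 1, 1, 1, 1], linear=[[0, 0, 0], [0, 0, 0], [0, 0, 0], [0, 0, 0], [0, 0, 0], [0, 0, 0], [0, 0, 0], [0, 0, 0], [0, 0, 0], [0, 0, 0]], turn=[[0, 0, 0], [0, 0, 0], [0, 0, 0], [0, 0, 0], [0, 0, 0], [0, 0, 0], [0, 0, 0], [0, 0, 0], [0, 0, 0], [0, 0, 0]])

```text
clock: 13.05
position: [0.584, 0.0956, 0.024]
eef_rot: [-0.153, 0.689, 0.692, 0.153]
force: [1.3, 1.6, 5.2]
finger_gap: 0.0006
finger_force: 2.4
```

Request:
arm_command(grip=[1, 1, 1, 1, 1, 1, 1, 1, 1, 1], linear=[[0, 0, 0], [0, 0, 0], [0, 0, 0], [0, 0, 0], [0, 0, 0], [0, 0, 0], [0, 0, 0], [0, 0, 0], [0, 0, 0], [0, 0, 0]], turn=[[0, 0, 0], [0, 0, 0], [0, 0, 0], [0, 0, 0], [0, 0, 0], [0, 0, 0], [0, 0, 0], [0, 0, 0], [0, 0, 0], [0, 0, 0]])

```text
clock: 14.3
position: [0.584, 0.0956, 0.024]
eef_rot: [-0.153, 0.689, 0.692, 0.153]
force: [1.8, 0.8, 5.0]
finger_gap: 0.0002
finger_force: 2.4
```

Held for well over 3 s. Now the slow release.

Request:
arm_command(grip=[1, 1, 1, 1, 1, 1, 1, 1, 1, 1], linear=[[0.0006, 0, -0.0013], [0.0012, 0, -0.0026], [0.0018, 0, -0.0039], [0.0024, 0, -0.0052], [0.003, 0, -0.0065], [0.0036, 0, -0.0078], [0.0042, 0, -0.0091], [0.0048, 0, -0.0104], [0.0054, 0, -0.0117], [0.006, 0, -0.013]], turn=[[0, 0, 0], [0, 0, 0], [0, 0, 0], [0, 0, 0], [0, 0, 0], [0, 0, 0], [0, 0, 0], [0, 0, 0], [0, 0, 0], [0, 0, 0]])

```text
clock: 15.55
position: [0.5841, 0.0953, 0.0387]
eef_rot: [-0.153, 0.689, 0.692, 0.153]
force: [0.4, 0.6, 10.6]
finger_gap: 0.0008
finger_force: 4.8
```

Request:
arm_command(grip=[1, 1, 1, 1, 1, 1, 1, 1, 1, 1], linear=[[0.0005, 0, -0.0011], [0.001, 0, -0.0022], [0.0015, 0, -0.0033], [0.002, 0, -0.0044], [0.0024, 0, -0.0053], [0.0028, 0, -0.0062], [0.0032, 0, -0.007], [0.0036, 0, -0.0078], [0.004, 0, -0.0086], [0.0043, 0, -0.0093]], turn=[[0, 0, 0], [0, 0, 0], [0, 0, 0], [0, 0, 0], [0, 0, 0], [0, 0, 0], [0, 0, 0], [0, 0, 0], [0, 0, 0], [0, 0, 0]])

```text
clock: 16.8
position: [0.5839, 0.0959, 0.0493]
eef_rot: [-0.153, 0.689, 0.692, 0.153]
force: [0.7, 2.6, 11.1]
finger_gap: 0.0007
finger_force: 5.6
```

Request:
arm_command(grip=[1, 1, 1, 1, 1, 1, 1, 1, 1, 1], linear=[[0.0003, 0, -0.0006], [0.0006, 0, -0.0012], [0.0009, 0, -0.0018], [0.0012, 0, -0.0025], [0.0015, 0, -0.0032], [0.0018, 0, -0.0039], [0.0021, 0, -0.0046], [0.0024, 0, -0.0053], [0.0027, 0, -0.006], [0.003, 0, -0.0066]], turn=[[0, 0, 0], [0, 0, 0], [0, 0, 0], [0, 0, 0], [0, 0, 0], [0, 0, 0], [0, 0, 0], [0, 0, 0], [0, 0, 0], [0, 0, 0]])

```text
clock: 18.05
position: [0.5824, 0.0949, 0.0546]
eef_rot: [-0.154, 0.689, 0.692, 0.151]
force: [0.1, -0.4, -0.9]
finger_gap: 0.0004
finger_force: 0.0
```

```bash
python3 -c "
from h import *
st()
for n in('scene','top'):
    p=arm.capture(n)
    for r in arm.mark_of(p,'lid_front')[:2]: print(n,r)
to([.582,.02,.14]);to([.582,-.05,.3])"
```

```text
{'clock': np.float64(18.05), 'joints': array([-0.081 ,  0.6482,  1.8136,  0.6105,  0.8207, -0.5388]), 'position': array([0.5824, 0.0949, 0.0546]), 'eef_rot': array([-0.1535,  0.6892,  0.6917,  0.1514]), 'force': array([ 0.0873, -0.3641, -0.9097]), 'finger_gap': np.float64(0.0004)}
scene {'pixel': [360.9, 185.1], 'conf': 0.82}
top {'pixel': [196.7, 216.7], 'conf': 0.79}
top {'pixel': [376.8, 289.9], 'conf': 0.35}
lin [ -32.2   -1.2 -108.9] turn [-0.2  0.1  0.2]
lin [ -28.3   -1.7 -283.5] turn [-0.2  0.1  0.2]
```

Lid shut, no contact. Now I retract, going up along the lean.

Request:
arm_command(grip=[1, 1, 1, 1, 1, 1, 1, 1, 1, 1], linear=[[0, 0, -0.01], [0, 0, -0.03], [-0.01, 0, -0.06], [-0.02, 0, -0.1], [-0.03, 0, -0.14], [-0.03, 0, -0.18], [-0.03, 0, -0.21], [-0.03, 0, -0.24], [-0.03, 0, -0.26], [-0.03, 0, -0.26]], turn=[[0, 0, 0], [0, 0, 0], [0, 0, 0], [0, 0, 0], [0, 0, 0], [0, 0, 0], [0, 0, 0], [0, 0, 0], [0, 0, 0], [0, 0, 0]])

```text
clock: 19.5
position: [0.5844, -0.0429, 0.2807]
eef_rot: [-0.151, 0.689, 0.692, 0.153]
force: [0.3, 1.2, -1.0]
finger_gap: 0.0003
finger_force: 0.0
```

Request:
arm_command(grip=[1, 1, 1, 1, 1, 1, 1, 1, 1, 1], linear=[[0, 0, 0], [0, 0, 0], [0, 0, 0], [0, 0, 0], [0, 0, 0], [0, 0, 0], [0, 0, 0], [0, 0, 0], [0, 0, 0], [0, 0, 0]], turn=[[0, 0, 0], [0, 0, 0], [0, 0, 0], [0, 0, 0], [0, 0, 0], [0, 0, 0], [0, 0, 0], [0, 0, 0], [0, 0, 0], [0, 0, 0]])

```text
clock: 20.75
position: [0.5837, -0.0416, 0.2781]
eef_rot: [-0.153, 0.689, 0.692, 0.152]
force: [-0.6, -0.1, -0.4]
finger_gap: 0.0003
finger_force: 0.0
```

```bash
python3 -c "
from h import *
st();p=arm.capture('scene');cv2.imwrite('pics/g.png',p['color'])"
```

```text
{'clock': np.float64(20.75), 'joints': array([-0.3058,  0.3717,  1.6426,  0.4298,  1.295 , -0.4634]), 'position': array([ 0.5837, -0.0416,  0.2781]), 'eef_rot': array([-0.1532,  0.6892,  0.6917,  0.1518]), 'force': array([-0.6259, -0.105 , -0.3899]), 'finger_gap': np.float64(0.0003)}
```

View pics/g.png

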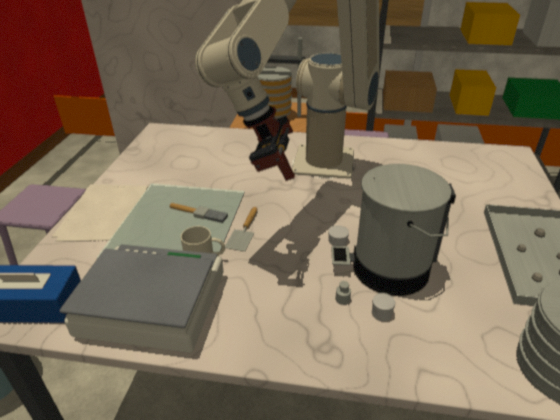

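The lid is shut at (405,188), the objects I can see stand where they were, and the gripper is clear at (290,175).

```bash
python3 -c "
from rig import arm
print(arm.close_job())"
```

```text
the job is handed in; nothing more can be done
None
```

I pressed the pedal and held the lid at about 1.2 rad (wide open) for over 4 s, let it down over about 3 s to shut, and backed the arm clear; the job is handed in, but no verdict came back.

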